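# Crank two mending plates out of the bench plate feeder

### The arm

A 6-joint arm with a two-finger parallel gripper is mounted at the origin on the work surface. World frame = base frame: x ahead of the robot, y to its left, z up, the work surface at z = 0. Lengths are in m, angles in rad, forces in N, time in s.
With the tool pointing down it reaches from about 0.375 to 0.925 m from the base axis. Payload 5.7 kg.
Tool frame: the origin (TCP) lies at the very end of the fingers, on their centre line; the grasp point (between the pads) lies 19 mm behind it; z points along the fingers, y is the direction in which the jaws open and shut (so a half turn about z gives the same grasp; the last joint's range is limited). The gripper opens to 85 mm and grips with 20 to 120 N. Pads are 22 mm wide; open, the fingers measure 114 mm over their backs; the gripper's body (76 mm by 85 mm) begins 54 mm behind the grasp point. The pads swing forward as they close: fully open they stand 13 mm farther back than shut.
Start: joints at [1.214, 0.359, 1.51, -0, 1.272, -0.115], TCP at [0.144, 0.583, 0.231] pointing down, gripper open.
Joint ranges: [-2.97, 2.97], [-1.01, 2.36], [0.21, 2.38], [-0.96, 4.11], [0.2, 2.71], [-2.98, 2.98]. Speed limits (rad/s): [2.39, 2.39, 3.14, 3.14, 3.14, 3.14].

### API

Orientations are given as a 3x3 rotation matrix whose columns are the frame's x, y, z axes.
In Python, from bench import r, eyes gives the robot as it stands.
- The arm moves only by the tool drive_tool, never from a script. Its argument "steps" is a list of rows, each a list of 6 numbers: the shift along the tool's x, y, z in m, then the turn, a rotation vector about the tool's x, y, z in rad. A call has 1 to 20 rows; each row is the pose to reach, as a shift and turn from the pose commanded when the call began, along the tool's axes at that moment; what a row does not reach only later rows make up. A row lasts 1/8 s, in which the tool goes at most 62.5 mm and 10.7 degrees, less where a joint would pass 70% of its speed; a pose out of reach is approached as far as the arm can. A call with a gripper value outside its range is refused whole. "grip" is the opening, from 0 (shut) to 1 (fully open), set as the call begins (left out, the last holds). The fingers move at their own pace and stop on an object; the grip force is fixed at half the most. Time passes only in rows, so rows that repeat a pose let the fingers close. It gives the time, the measured TCP pose, the force and the opening at its end, in the units of the state.
- r.state(): the state, without advancing time (a new reading comes with each control period).
- eyes.camera(name): name is "side" or "top"; returns the picture (480x640x3 uint8, red, green, blue); there is no depth.
- eyes.camera_model(name): a dict with "fx", "fy", "cx", "cy" (pixels), "distortion" ([k1, k2, p1, p2, k3] as OpenCV has them; the pictures are not rectified), "R" (3x3) and "t" (3): a world point X has camera coordinates R X + t. Camera axes: x right, y down, z forward; pixel columns grow to the right and rows downward; lengths in m; the calibration is good to about 2 mm. A picture is of the moment at which its call begins. camera_model takes no time and is no camera call.
- r.hand_in(): hands the job in, once; it reports no verdict.
The state is a dict: "t": time; "joint_pos": joint angles; "qvel": joint speeds; "joint_efforts": joint torques, N m; "tool_pos": TCP position; "tcp_rot": TCP orientation; "force": force on the tool from outside, world axes, zero at the start; "torque": the same for the moment, N m; "width": finger opening in m.
Only numpy, scipy, OpenCV 4.12 (cv2) and the standard library are available. Lean on these libraries where they do the work, as an engineer would, in place of code of your own. Each camera call takes 0.05 s, during which the arm holds its last target.

### The job

Count out two mending plates with the bench plate feeder (the machine with the magazine of plates, not the strap winder): take hold of the upright knob on its crank and turn it clockwise, seen from above, through the heavy point in each turn until two plates have been pushed out of the magazine onto the outfeed; then park the crank at the end of that second turn, knob pointing away from the magazine, and let go. Keep a steady pace, slower than half a turn a second, never letting the sprung crank kick back or race on past the heavy point, and do not touch those two plates yourself.

Things in the scene. Friction and masses are not known exactly. Their poses are not given: they have to be found in the camera images.
- crank (a joint): Crank angle, rad, summed over turns, growing clockwise from above; 0, 2 pi, 4 pi = parked, knob along the feeder's -y. Starts within 0.8 of 0. At q the knob is at (-70 sin q, -70 cos q) mm in the feeder's frame. Sprung: the push grows to about 15 N at the knob near 2.3 rad, plate out at pi; then the spring drives it on and it must be held back; within 0.6 rad of park it stays where left.
- crank_knob (a point): Grip point, 125 mm above the table, on the axis of the crank's upright wooden knob: a cylinder 28 mm in diameter from 88 to 150 mm above the table, nothing above it. It spins freely on its pin, so a gripper holding it need not turn with the crank. It runs on a level circle of 70 mm radius; the crank arm below it reaches up to 86 mm.
- feeder: Plate feeder fixed to the table: dark steel base 140 x 490 mm with crank disc, rod, pusher, open-topped magazine and outfeed in one line. Origin on the table under the crank's axis, z up, +y along the line to the magazine (centre y = 213 mm, walls 80 mm high) and the outfeed beyond it (y = 249 to 400 mm, deck 45 mm above the table).
- plate_1: Lowest of three flat steel mending plates stacked in the magazine, 44 x 60 x 6 mm with four holes; origin at the centre of its underside, at first at y = 213 mm of the feeder. The first turn pushes it out to about y = 278 mm, the second on to about 338 mm.
- plate_2: Second plate from below, same size; the second turn pushes it out to about y = 278 mm of the feeder. A third like it lies on top and is to stay in the magazine.

How it is judged:
By the outcome, as a careful person would: the job done as asked, in the order asked, and still so for the second after the job is handed in, with the robot touching nothing.
It also fails if it takes over 70 s, if anything falls off the work surface, if the arm or the gripper's body presses on something with over 40 N, if the wrist force passes 120 N, or if a joint passes its speed limit or range.

## Working session

There is one attempt and no reset: what is moved stays moved. The work goes in short steps, Python scripts to look and compute and a tool call to move; the robot and the scene stay as the last step left them, time stands still between calls to the robot, and variables do not carry over. Pictures are saved under pics/ and viewed, and the job is handed in when it is done.

Besides the shell and the picture viewer there is one more tool, called as name([rows], argument=value, ...), one row to a line, values as JSON. drive_tool: Moves the arm, as the interface text tells. Its arguments: {"type":"object","properties":{"steps":{"type":"array"},"grip":{"type":"number"}},"required":["steps"]}

```bash
mkdir -p pics; ls; python3 - <<'E'
from bench import r, eyes
import cv2
for n in("top","side"):
    cv2.imwrite(f"pics/{n}0.png",eyes.camera(n)[:,:,::-1])
    m=eyes.camera_model(n);print(n,m)
s=r.state();print(s)
E
```

```text
pics
top {'fx': 567.6305006136705, 'fy': 567.6305006136705, 'cx': 321.2141111356883, 'cy': 243.15114856528396, 'distortion': array([0.06004089, 0.        , 0.        , 0.        , 0.        ]), 'R': array([[ 0.01630717, -0.9997943 ,  0.01205931],
       [-0.98654356, -0.01805107, -0.1624991 ],
       [ 0.16268336, -0.00924713, -0.986635  ]]), 't': array([-0.07825871,  0.55901169,  0.8921079 ])}
side {'fx': 601.2188450721424, 'fy': 601.2188450721424, 'cx': 313.6863651281688, 'cy': 233.56135123143682, 'distortion': array([-0.06410477,  0.        ,  0.        ,  0.        ,  0.        ]), 'R': array([[ 0.92998533, -0.36758266, -0.00320537],
       [-0.2337909 , -0.58471777, -0.77681848],
       [ 0.28367076,  0.72317918, -0.62971642]]), 't': array([-0.51654473,  0.18451266,  0.76532231])}
{'t': 0.1, 'joint_pos': array([ 1.21389333e+00,  3.59455620e-01,  1.51132712e+00, -5.13774054e-05,
        1.27253944e+00, -1.15111610e-01]), 'qvel': array([ 0.00026424, -0.0003342 , -0.00348254,  0.00028674, -0.00113206,
        0.0009605 ]), 'joint_efforts': array([ 1.11797617e-03, -5.28643906e+01, -2.79350889e+01, -1.13812910e-04,
        4.85369688e-03,  1.07903148e-06]), 'tool_pos': array([0.14347581, 0.58194399, 0.23052308]), 'tcp_rot': array([[-9.70914183e-01,  2.39427102e-01, -5.58238061e-04],
       [ 2.39427706e-01,  9.70912814e-01, -1.63769698e-03],
       [ 1.49891445e-04, -1.72372088e-03, -9.99998503e-01]]), 'force': array([-0.29097996,  0.86210527,  0.40579922]), 'torque': array([ 0.01020023, -0.03112917, -0.02140098]), 'width': 0.08545505268115161}
```

View pics/top0.png

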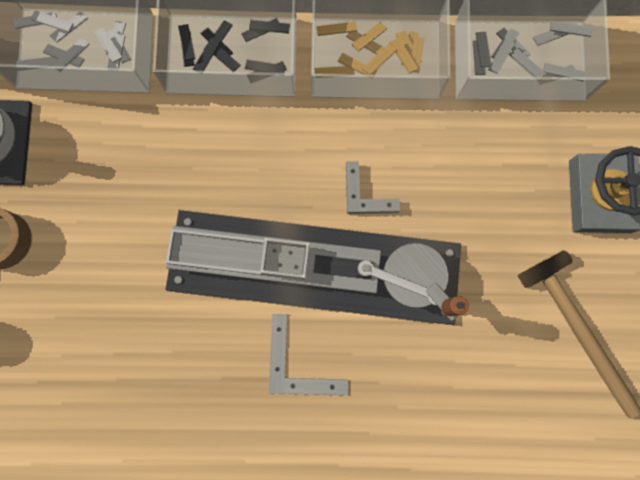

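View pics/side0.png

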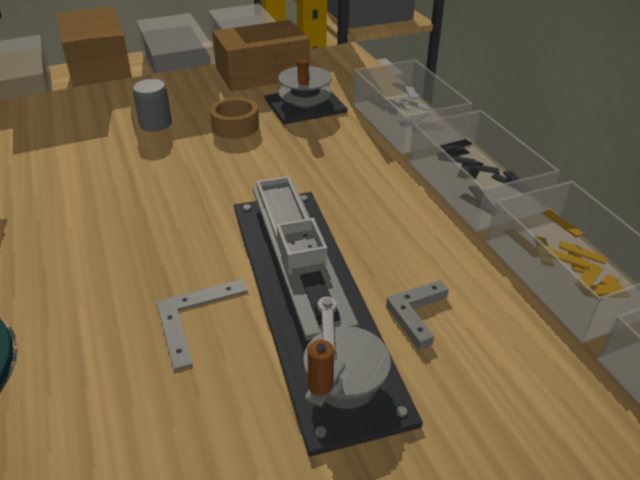

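The top view shows the feeder at (165–461, 210–324) with its magazine to the left and the knob near (456,305). The side view shows the knob at (320,370). I'll zoom in for accuracy.

```bash
python3 - <<'E'
import cv2,numpy as np
a=cv2.imread("pics/top0.png")[200:335,330:480]; a=cv2.resize(a,None,fx=4,fy=4,interpolation=cv2.INTER_CUBIC);cv2.imwrite("pics/z1.png",a)
b=cv2.imread("pics/side0.png")[320:460,270:430]; b=cv2.resize(b,None,fx=4,fy=4,interpolation=cv2.INTER_CUBIC);cv2.imwrite("pics/z2.png",b)
a=cv2.imread("pics/top0.png")[195:305,155:315]; a=cv2.resize(a,None,fx=4,fy=4,interpolation=cv2.INTER_CUBIC);cv2.imwrite("pics/z3.png",a)
E
```

```text
(no output)
```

View pics/z1.png

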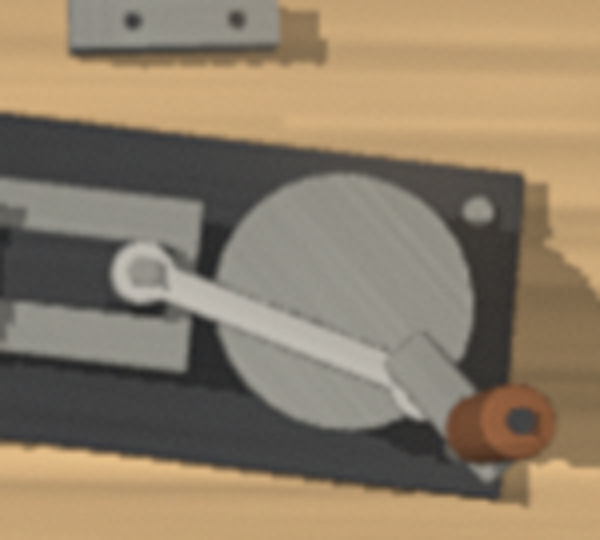

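View pics/z2.png

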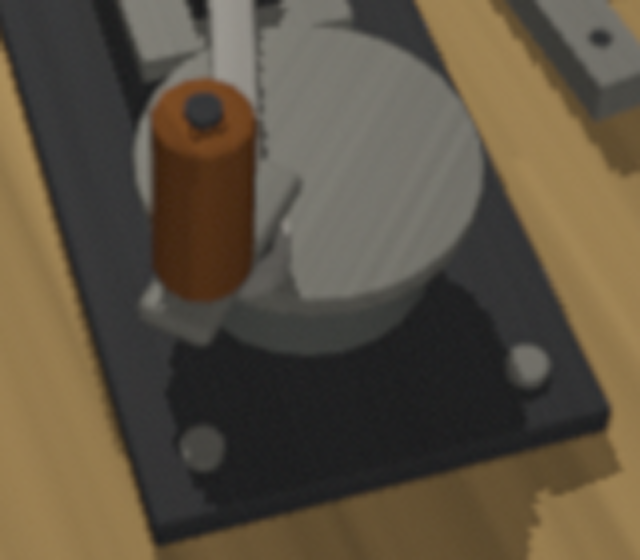

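View pics/z3.png

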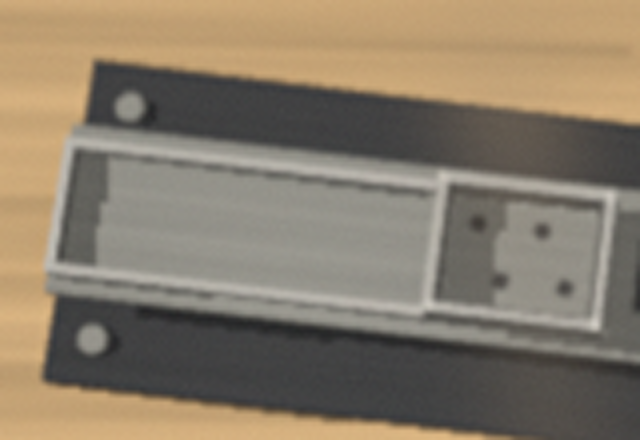

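```bash
cat > h.py <<'E'
import cv2,numpy as np
from bench import r,eyes
def ray(n,uv):
    m=eyes.camera_model(n);K=np.array([[m['fx'],0,m['cx']],[0,m['fy'],m['cy']],[0,0,1]])
    p=cv2.undistortPoints(np.array([[uv]],float),K,m['distortion'])[0,0]
    R=m['R'];return -R.T@m['t'],R.T@np.array([p[0],p[1],1])
def atz(n,uv,z):
    c,d=ray(n,uv);return c+d*(z-c[2])/d[2]
def proj(n,X):
    m=eyes.camera_model(n);K=np.array([[m['fx'],0,m['cx']],[0,m['fy'],m['cy']],[0,0,1]])
    return cv2.projectPoints(np.atleast_2d(np.array(X,float)),cv2.Rodrigues(m['R'])[0],m['t'],K,m['distortion'])[0][:,0]
E
python3 - <<'E'
from h import *
np.set_printoptions(precision=4,suppress=True)
print("knob top",atz("top",(459.7,305),.150),"side",atz("side",(320.75,348),.150))
C=[(178.7,210.5),(460.7,244),(454.2,324.2),(166.2,290.5)]
for z in(.0,.012,.02):
    P=np.array([atz("top",c,z) for c in C]);print(z,[np.linalg.norm(P[i]-P[(i+1)%4]).round(4) for i in range(4)],np.arctan2(*((P[0]-P[1])[[1,0]])),np.arctan2(*((P[3]-P[2])[[1,0]])),P.tolist())
M=[(155+443/4,195+175/4),(155+612/4,195+195/4),(155+598/4,195+325/4),(155+427/4,195+307/4)]
P=np.array([atz("top",c,.08) for c in M]);print("mag",P,P.mean(0))
for c in [(180/1,0)]: pass
# side base corners
for c in [(270+605/4,320+405/4),(270+160/4,320+530/4)]: print("side base",atz("side",c,.012))
for z in(.05,.06,.07,.08):print("disc",z,atz("top",(416.2,275.5),z),atz("side",(270+310/4,320+165/4),z))
E
```

```text
knob top [ 0.4566 -0.2685  0.15  ] side [ 0.4586 -0.2657  0.15  ]
0.0 [np.float64(0.4933), np.float64(0.1386), np.float64(0.4917), np.float64(0.1399)] 1.4690704668833932 1.4717464226848083 [[0.620926757319038, 0.17984809088696171, 0.0], [0.5708330204780445, -0.3108906952066675, 0.0], [0.43297498210760493, -0.29640033478319777, 0.0], [0.4815985208481882, 0.1928926310535325, 0.0]]
0.012 [np.float64(0.4872), np.float64(0.1369), np.float64(0.4856), np.float64(0.1382)] 1.469070466883393 1.4717464226848083 [[0.618293430983325, 0.17688810914724856, 0.01200000000000001], [0.5688181560059843, -0.3077919709413248, 0.01200000000000001], [0.4326621256051386, -0.29348050983496826, 0.01200000000000001], [0.48068535368248766, 0.18977160022603584, 0.01200000000000001]]
0.02 [np.float64(0.4831), np.float64(0.1358), np.float64(0.4816), np.float64(0.1371)] 1.4690704668833927 1.4717464226848083 [[0.6165378800928496, 0.17491478798743984, 0.020000000000000018], [0.5674749130246107, -0.3057261547644297, 0.020000000000000018], [0.4324535546034944, -0.2915339598694819, 0.020000000000000018], [0.4800765755720206, 0.18769091300770469, 0.020000000000000018]]
mag [[ 0.5602  0.0201  0.08  ]
 [ 0.5534 -0.0472  0.08  ]
 [ 0.5013 -0.0428  0.08  ]
 [ 0.5073  0.0247  0.08  ]] [ 0.5306 -0.0113  0.08  ]
side base [ 0.5706 -0.3049  0.012 ]
side base [ 0.4348 -0.2941  0.012 ]
disc 0.05 [ 0.509  -0.2243  0.05  ] [ 0.5129 -0.2187  0.05  ]
disc 0.06 [ 0.5079 -0.2226  0.06  ] [ 0.5093 -0.226   0.06  ]
disc 0.07 [ 0.5068 -0.2208  0.07  ] [ 0.5057 -0.2332  0.07  ]
disc 0.08 [ 0.5057 -0.219   0.08  ] [ 0.5021 -0.2405  0.08  ]
```

```bash
python3 - <<'E'
from h import *
s=r.state();R=s['tcp_rot'];p=s['tool_pos']
W=[(.43,.25,.231),(.50,.0,.231),(.4565,-.268,.22)]
for w in W: print((R.T@(np.array(w)-p)).round(3))
print(np.arctan2(R[1,1],R[0,1]))
fy=np.array([np.cos(1.4704),np.sin(1.4704),0]);z=np.array([0,0,-1.]);x=np.cross(fy,z)
Rt=np.c_[x,fy,z];print(cv2.Rodrigues(R.T@Rt)[0].ravel())
E
```

```text
[-0.358 -0.254 -0.   ]
[-0.485 -0.48   0.   ]
[-0.507 -0.75   0.012]
1.3290202127771857
[-0.00171025 -0.00027149 -0.14137988]
```

drive_tool([
  [-0.04, -0.028, 0, 0, 0, -0.01],
  [-0.08, -0.056, 0, 0, 0, -0.02],
  [-0.12, -0.085, 0, 0, 0, -0.03],
  [-0.16, -0.113, 0, 0, 0, -0.04],
  [-0.2, -0.141, 0, 0, 0, -0.05],
  [-0.24, -0.17, 0, 0, 0, -0.06],
  [-0.28, -0.198, 0, 0, 0, -0.07],
  [-0.32, -0.226, 0, 0, 0, -0.08],
  [-0.358, -0.254, 0, 0, 0, -0.09],
  [-0.385, -0.3, 0, 0, 0, -0.1],
  [-0.41, -0.345, 0, 0, 0, -0.11],
  [-0.435, -0.39, 0, 0, 0, -0.12],
  [-0.46, -0.435, 0, 0, 0, -0.13],
  [-0.485, -0.48, 0, 0, 0, -0.14],
  [-0.489, -0.525, 0.002, -0.002, 0, -0.141],
  [-0.493, -0.57, 0.004, -0.002, 0, -0.141],
  [-0.497, -0.615, 0.006, -0.002, 0, -0.141],
  [-0.501, -0.66, 0.008, -0.002, 0, -0.141],
  [-0.504, -0.705, 0.01, -0.002, 0, -0.141],
  [-0.507, -0.75, 0.012, -0.002, 0, -0.141],
], grip=1.0)

```text
t: 2.6
tool_pos: [0.4557, -0.2683, 0.219]
tcp_rot: [[-0.995, 0.101, -0.0], [0.101, 0.995, 0.002], [0.0, 0.002, -1.0]]
force: [-0.0, -0.1, -0.1]
width: 0.0856
```

```bash
python3 - <<'E'
from h import *
s=r.state();print(s['tool_pos'],s['joint_pos'])
a=np.hstack([cv2.resize(eyes.camera(n)[v:v+200,u:u+200,::-1],None,fx=2,fy=2,interpolation=2) for n,u,v in(("top",360,180),("side",220,230))])
cv2.imwrite("pics/c1.png",a)
E
```

```text
[ 0.45567102 -0.26831009  0.21897793] [-6.64085730e-01  2.69740729e-01  1.67773172e+00  1.90037514e-03
  1.19566448e+00 -2.13467082e+00]
```

View pics/c1.png

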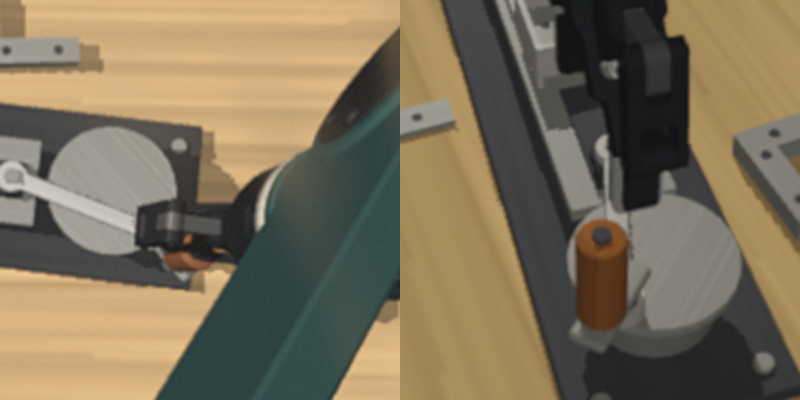

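The gripper sits over the knob: in the crop, the knob is at (600,270) side view and (185,258) top view. Next is the descent to z = 0.106.

drive_tool([
  [0, 0, 0.02, 0, 0, 0],
  [0, 0, 0.04, 0, 0, 0],
  [0, 0, 0.06, 0, 0, 0],
  [0, 0, 0.075, 0, 0, 0],
  [0, 0, 0.09, 0, 0, 0],
  [0, 0, 0.102, 0, 0, 0],
  [0, 0, 0.113, 0, 0, 0],
  [0, 0, 0.113, 0, 0, 0],
])

```text
t: 3.7
tool_pos: [0.4559, -0.2665, 0.1055]
tcp_rot: [[-0.995, 0.101, -0.001], [0.101, 0.995, 0.003], [0.001, 0.003, -1.0]]
force: [-0.6, -0.1, 0.8]
width: 0.0854
```

```bash
python3 - <<'E'
from h import *
s=r.state();print(s['tool_pos'],s['force'])
a=np.hstack([cv2.resize(eyes.camera(n)[v:v+200,u:u+200,::-1],None,fx=2,fy=2,interpolation=2) for n,u,v in(("top",360,180),("side",220,230))])
cv2.imwrite("pics/c2.png",a)
E
```

```text
[ 0.45587187 -0.26648413  0.10550419] [-0.6074469  -0.10726316  0.80854299]
```

View pics/c2.png

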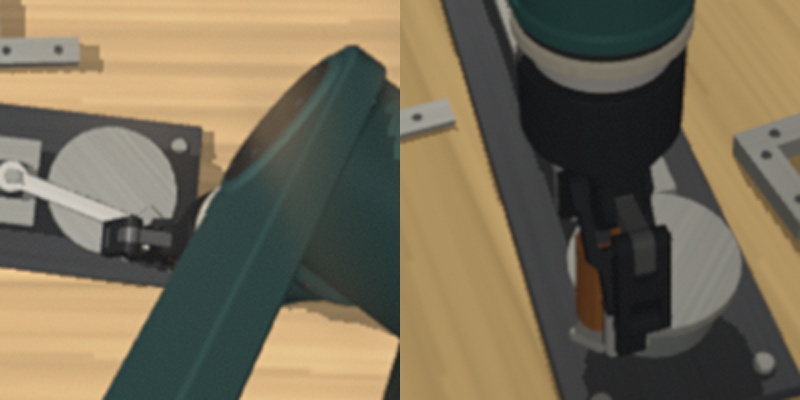

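```bash
python3 - <<'E'
from h import *
s=r.state();p=s['tool_pos'];R=s['tcp_rot']
a=cv2.imread("pics/c2.png")[:,400:];a=cv2.resize(a,None,fx=1.5,fy=1.5)
def mark(X,c):
    for q in proj("side",X):
        cv2.circle(a,(int((q[0]-220)*3),int((q[1]-230)*3)),3,c,-1)
tip=lambda x,y,z:p+R@np.array([x,y,z])
mark([tip(sx*.011,sy,-.013) for sx in(-1,1) for sy in(-.043,-.057)],(0,0,255))
mark([tip(sx*.011,sy,-.013) for sx in(-1,1) for sy in(.043,.057)],(255,0,0))
mark([p+[0,0,.0445],p-[0,0,.0175]],(0,255,0))
cv2.imwrite("pics/c3.png",a)
E
```

```text
(no output)
```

View pics/c3.png

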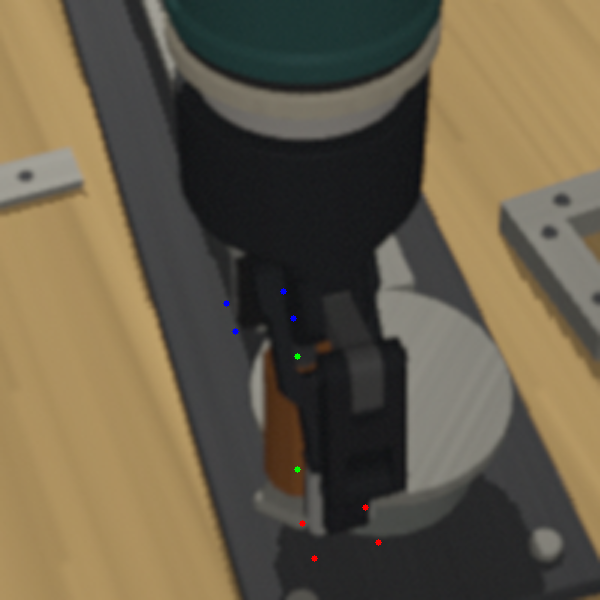

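The TCP projects onto the knob axis (x 297 against the knob's 300 px in the zoom, under 2 mm), so I'm closing the gripper.

drive_tool([
  [0, 0, 0, 0, 0, 0],
  [0, 0, 0, 0, 0, 0],
  [0, 0, 0, 0, 0, 0],
  [0, 0, 0, 0, 0, 0],
  [0, 0, 0, 0, 0, 0],
  [0, 0, 0, 0, 0, 0],
], grip=0.0)

```text
t: 4.55
tool_pos: [0.4567, -0.2669, 0.1068]
tcp_rot: [[-0.995, 0.101, 0.001], [0.101, 0.995, 0.002], [-0.001, 0.002, -1.0]]
force: [-0.8, 2.3, 6.4]
width: 0.0266
```

```bash
python3 - <<'E'
from h import *
s=r.state();print(s['tool_pos'],s['force'],s['torque'],s['width'])
a=np.hstack([cv2.resize(eyes.camera(n)[v:v+200,u:u+200,::-1],None,fx=2,fy=2,interpolation=2) for n,u,v in(("top",360,180),("side",220,230))])
cv2.imwrite("pics/c4.png",a)
E
```

```text
[ 0.45665811 -0.2668536   0.10679335] [-0.8323288   2.34937662  6.3846216 ] [0.29108152 0.04633515 0.01473941] 0.026551348529914177
```

View pics/c4.png

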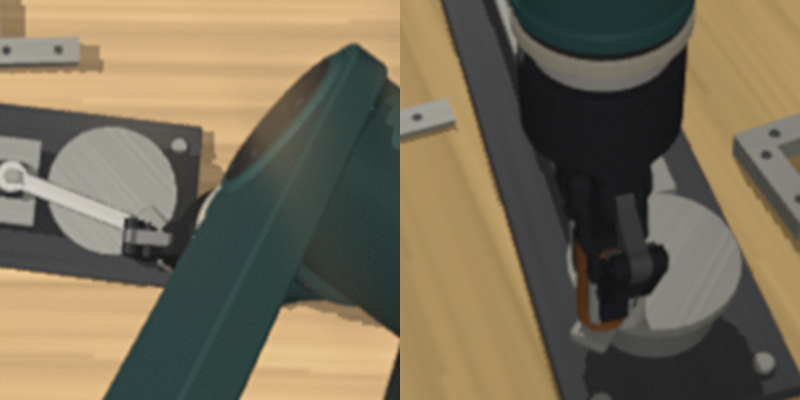

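```bash
python3 - <<'E'
from h import *
a=eyes.camera("side")[300:410,280:370,::-1]
a=cv2.resize(a,None,fx=5,fy=5,interpolation=2)
a=np.clip(a.astype(float)*1.8,0,255).astype(np.uint8)
s=r.state();p=s['tool_pos'];R=s['tcp_rot']
def mark(X,c):
    for q in proj("side",X):
        cv2.circle(a,(int((q[0]-280)*5),int((q[1]-300)*5)),3,c,-1)
tip=lambda x,y,z:p+R@np.array([x,y,z])
mark([tip(sx*.011,-.0135,z) for sx in(-1,1) for z in(0,-.02)],(0,0,255))
mark([p+[0,0,.0435],p-[0,0,.0185]],(0,255,0))
cv2.imwrite("pics/c5.png",a)
E
```

```text
(no output)
```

View pics/c5.png

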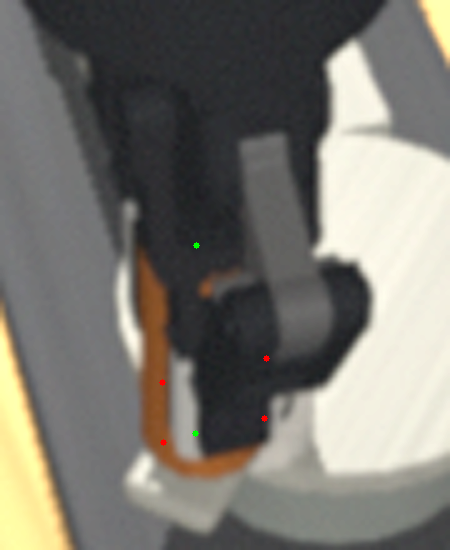

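```bash
cat >> h.py <<'E'
def rows(q0,qs,rad=70.):
    o=[]
    for q in qs: o.append([round(rad*(np.sin(q)-np.sin(q0))/1000,4),round(-rad*(np.cos(q)-np.cos(q0))/1000,4),0,0,0,0])
    return o
E
python3 - <<'E'
from h import *
q0=.765
print(rows(q0,q0+np.array([.03,.08,.16,.25,.34,.43,.52,.6,.66,.7])))
E
```

```text
[[np.float64(0.0015), np.float64(0.0015), 0, 0, 0, 0], [np.float64(0.0039), np.float64(0.004), 0, 0, 0, 0], [np.float64(0.0074), np.float64(0.0084), 0, 0, 0, 0], [np.float64(0.011), np.float64(0.0136), 0, 0, 0, 0], [np.float64(0.0141), np.float64(0.0191), 0, 0, 0, 0], [np.float64(0.0166), np.float64(0.0248), 0, 0, 0, 0], [np.float64(0.0187), np.float64(0.0308), 0, 0, 0, 0], [np.float64(0.02), np.float64(0.0362), 0, 0, 0, 0], [np.float64(0.0208), np.float64(0.0403), 0, 0, 0, 0], [np.float64(0.0211), np.float64(0.0431), 0, 0, 0, 0]]
```

drive_tool([
  [0.0015, 0.0015, 0, 0, 0, 0],
  [0.004, 0.004, 0, 0, 0, 0],
  [0.0075, 0.0085, 0, 0, 0, 0],
  [0.011, 0.0135, 0, 0, 0, 0],
  [0.014, 0.019, 0, 0, 0, 0],
  [0.0165, 0.025, 0, 0, 0, 0],
  [0.0185, 0.031, 0, 0, 0, 0],
  [0.02, 0.036, 0, 0, 0, 0],
  [0.021, 0.0405, 0, 0, 0, 0],
  [0.021, 0.043, 0, 0, 0, 0],
])

```text
t: 5.95
tool_pos: [0.4394, -0.223, 0.1068]
tcp_rot: [[-0.995, 0.099, 0.0], [0.099, 0.995, -0.001], [-0.0, -0.001, -1.0]]
force: [-2.3, -9.7, 4.3]
width: 0.027
```

```bash
python3 - <<'E'
from h import *
s=r.state();print(s['tool_pos'],s['force'],s['torque'],s['width'],s['tcp_rot'].T@(s['tool_pos']-[.4567,-.2669,.1068]),s['tcp_rot'].T@s['force'])
a=np.hstack([cv2.resize(eyes.camera(n)[v:v+200,u:u+200,::-1],None,fx=2,fy=2,interpolation=2) for n,u,v in(("top",360,180),("side",220,230))])
cv2.imwrite("pics/c6.png",a)
E
```

```text
[ 0.43940053 -0.22304622  0.10676995] [-2.29194688 -9.67810057  4.28449085] [-1.26421658  0.26083979 -0.00237632] 0.02699503846672936 [ 2.15766523e-02  4.19150899e-02 -9.85796114e-06] [ 1.31715285 -9.86190164 -4.27592298]
```

View pics/c6.png

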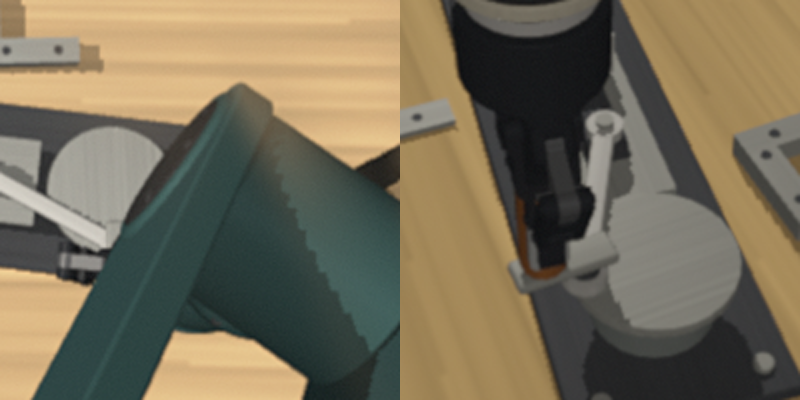

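```bash
cat >> h.py <<'E'
def plan(qs,C,rad=70.,q0=.765):
    qs=np.array(qs)
    x=rad*(np.sin(qs)-np.sin(q0))/1000-C[0]; y=-rad*(np.cos(qs)-np.cos(q0))/1000-C[1]
    x=np.round(x*2000)/2000;y=np.round(y*2000)/2000
    print('['+', '.join(f'[{a:g}, {b:g}, 0, 0, 0, 0]' for a,b in zip(x,y))+']'); print('C',C[0]+x[-1],C[1]+y[-1],'q',qs[-1])
E
python3 - <<'E'
from h import *
plan(1.465+np.r_[.05,.05+.1*np.arange(1,20)],(.021,.043))
E
```

```text
[[0.0005, 0.0035, 0, 0, 0, 0], [0.0005, 0.0105, 0, 0, 0, 0], [-0, 0.0175, 0, 0, 0, 0], [-0.0015, 0.0245, 0, 0, 0, 0], [-0.0035, 0.031, 0, 0, 0, 0], [-0.0065, 0.0375, 0, 0, 0, 0], [-0.0095, 0.0435, 0, 0, 0, 0], [-0.0135, 0.0495, 0, 0, 0, 0], [-0.018, 0.055, 0, 0, 0, 0], [-0.023, 0.06, 0, 0, 0, 0], [-0.0285, 0.064, 0, 0, 0, 0], [-0.0345, 0.068, 0, 0, 0, 0], [-0.0405, 0.071, 0, 0, 0, 0], [-0.047, 0.074, 0, 0, 0, 0], [-0.054, 0.0755, 0, 0, 0, 0], [-0.0605, 0.077, 0, 0, 0, 0], [-0.0675, 0.0775, 0, 0, 0, 0], [-0.0745, 0.0775, 0, 0, 0, 0], [-0.0815, 0.0765, 0, 0, 0, 0], [-0.0885, 0.075, 0, 0, 0, 0]]
C -0.06749999999999999 0.118 q 3.415
```

drive_tool([
  [0.0005, 0.0035, 0, 0, 0, 0],
  [0.0005, 0.0105, 0, 0, 0, 0],
  [0, 0.0175, 0, 0, 0, 0],
  [-0.0015, 0.0245, 0, 0, 0, 0],
  [-0.0035, 0.031, 0, 0, 0, 0],
  [-0.0065, 0.0375, 0, 0, 0, 0],
  [-0.0095, 0.0435, 0, 0, 0, 0],
  [-0.0135, 0.0495, 0, 0, 0, 0],
  [-0.018, 0.055, 0, 0, 0, 0],
  [-0.023, 0.06, 0, 0, 0, 0],
])

```text
t: 7.3
tool_pos: [0.4658, -0.1656, 0.1067]
tcp_rot: [[-0.995, 0.099, -0.005], [0.099, 0.995, -0.001], [0.005, -0.001, -1.0]]
force: [-7.2, -11.4, 11.4]
width: 0.0264
```

```bash
python3 - <<'E'
from h import *
s=r.state();print(s['force'],s['torque'],s['width'],s['tcp_rot'].T@(s['tool_pos']-[.4567,-.2669,.1068]),s['tcp_rot'].T@s['force'])
plan(2.415+.1*np.arange(1,21),(-.002,.103))
E
```

```text
[ -7.16586152 -11.42503193  11.35616377] [-1.64799565  1.04063886  0.02691049] 0.026411915092889947 [ 9.21664989e-04  1.01681997e-01 -1.06077167e-05] [  6.05174748 -12.08972427 -11.31628478]
[[-0.0055, 0.004, 0, 0, 0, 0], [-0.0115, 0.008, 0, 0, 0, 0], [-0.0175, 0.011, 0, 0, 0, 0], [-0.024, 0.014, 0, 0, 0, 0], [-0.031, 0.0155, 0, 0, 0, 0], [-0.0375, 0.017, 0, 0, 0, 0], [-0.0445, 0.0175, 0, 0, 0, 0], [-0.0515, 0.0175, 0, 0, 0, 0], [-0.0585, 0.0165, 0, 0, 0, 0], [-0.0655, 0.015, 0, 0, 0, 0], [-0.072, 0.0125, 0, 0, 0, 0], [-0.0785, 0.01, 0, 0, 0, 0], [-0.0845, 0.0065, 0, 0, 0, 0], [-0.09, 0.002, 0, 0, 0, 0], [-0.0955, -0.0025, 0, 0, 0, 0], [-0.1, -0.0075, 0, 0, 0, 0], [-0.1045, -0.013, 0, 0, 0, 0], [-0.108, -0.019, 0, 0, 0, 0], [-0.111, -0.0255, 0, 0, 0, 0], [-0.1135, -0.032, 0, 0, 0, 0]]
C -0.1155 0.071 q 4.415
```

drive_tool([
  [-0.0055, 0.004, 0, 0, 0, 0],
  [-0.0115, 0.008, 0, 0, 0, 0],
  [-0.0175, 0.011, 0, 0, 0, 0],
  [-0.024, 0.014, 0, 0, 0, 0],
  [-0.031, 0.0155, 0, 0, 0, 0],
  [-0.0375, 0.017, 0, 0, 0, 0],
  [-0.0445, 0.0175, 0, 0, 0, 0],
  [-0.0515, 0.0175, 0, 0, 0, 0],
  [-0.0585, 0.0165, 0, 0, 0, 0],
  [-0.0655, 0.015, 0, 0, 0, 0],
  [-0.072, 0.0125, 0, 0, 0, 0],
])

```text
t: 8.68
tool_pos: [0.5411, -0.1584, 0.1068]
tcp_rot: [[-0.995, 0.1, -0.0], [0.1, 0.995, 0.003], [0.001, 0.003, -1.0]]
force: [1.3, 1.7, 6.1]
width: 0.0262
```

```bash
python3 - <<'E'
from h import *
s=r.state();print(s['force'],s['torque'],s['width'],s['tcp_rot'].T@(s['tool_pos']-[.4567,-.2669,.1068]),s['tcp_rot'].T@s['force'])
plan(3.515+.1*np.arange(1,21),(-.074,.1155))
a=np.hstack([cv2.resize(eyes.camera(n)[v:v+200,u:u+200,::-1],None,fx=2,fy=2,interpolation=2) for n,u,v in(("top",160,180),("side",200,160))])
cv2.imwrite("pics/c7.png",a)
E
```

```text
[1.31064962 1.74195554 6.12481166] [-0.09935612 -0.36437576 -0.0307918 ] 0.026243744043654055 [-0.07309582  0.11645609  0.00030102] [-1.12503171  1.88258459 -6.12010689]
[[-0.0065, -0.0025, 0, 0, 0, 0], [-0.0125, -0.006, 0, 0, 0, 0], [-0.018, -0.0105, 0, 0, 0, 0], [-0.0235, -0.015, 0, 0, 0, 0], [-0.028, -0.02, 0, 0, 0, 0], [-0.0325, -0.0255, 0, 0, 0, 0], [-0.036, -0.0315, 0, 0, 0, 0], [-0.039, -0.038, 0, 0, 0, 0], [-0.0415, -0.0445, 0, 0, 0, 0], [-0.043, -0.0515, 0, 0, 0, 0], [-0.044, -0.058, 0, 0, 0, 0], [-0.0445, -0.065, 0, 0, 0, 0], [-0.044, -0.072, 0, 0, 0, 0], [-0.043, -0.079, 0, 0, 0, 0], [-0.0415, -0.086, 0, 0, 0, 0], [-0.039, -0.0925, 0, 0, 0, 0], [-0.036, -0.0985, 0, 0, 0, 0], [-0.032, -0.1045, 0, 0, 0, 0], [-0.028, -0.11, 0, 0, 0, 0], [-0.023, -0.1155, 0, 0, 0, 0]]
C -0.097 0.0 q 5.515000000000001
```

View pics/c7.png

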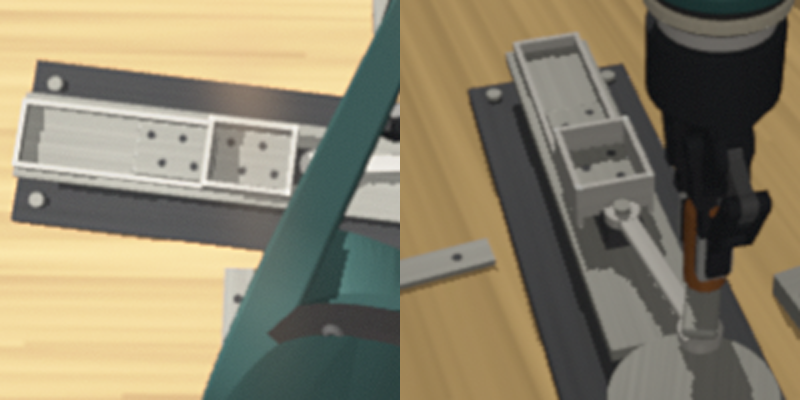

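Plate 1 is out on the outfeed, with its holes near (135–200, 150) in the top crop. Forces are small, so I'm continuing.

drive_tool([
  [-0.0065, -0.0025, 0, 0, 0, 0],
  [-0.0125, -0.006, 0, 0, 0, 0],
  [-0.018, -0.0105, 0, 0, 0, 0],
  [-0.0235, -0.015, 0, 0, 0, 0],
  [-0.028, -0.02, 0, 0, 0, 0],
  [-0.0325, -0.0255, 0, 0, 0, 0],
  [-0.036, -0.0315, 0, 0, 0, 0],
  [-0.039, -0.038, 0, 0, 0, 0],
  [-0.0415, -0.0445, 0, 0, 0, 0],
  [-0.043, -0.0515, 0, 0, 0, 0],
  [-0.044, -0.058, 0, 0, 0, 0],
])

```text
t: 10.15
tool_pos: [0.5793, -0.2217, 0.1068]
tcp_rot: [[-0.995, 0.101, -0.0], [0.101, 0.995, 0.002], [0.0, 0.002, -1.0]]
force: [0.7, 0.1, 7.6]
width: 0.0268
```

```bash
python3 - <<'E'
from h import *
s=r.state();print(s['force'],s['torque'],s['width'],s['tcp_rot'].T@(s['tool_pos']-[.4567,-.2669,.1068]),s['tcp_rot'].T@s['force'])
plan(4.615+.1*np.arange(1,21),(-.118,.0575))
E
```

```text
[0.72324503 0.05669285 7.59556603] [-0.20723837 -0.27465745  0.00311175] 0.026785236904764753 [-1.17404623e-01  5.72564012e-02  9.41502715e-05] [-0.71016275  0.14452379 -7.59563707]
[[-0.0005, -0.007, 0, 0, 0, 0], [-0, -0.014, 0, 0, 0, 0], [0.001, -0.021, 0, 0, 0, 0], [0.0025, -0.028, 0, 0, 0, 0], [0.005, -0.0345, 0, 0, 0, 0], [0.008, -0.0405, 0, 0, 0, 0], [0.012, -0.0465, 0, 0, 0, 0], [0.016, -0.052, 0, 0, 0, 0], [0.021, -0.0575, 0, 0, 0, 0], [0.026, -0.062, 0, 0, 0, 0], [0.032, -0.066, 0, 0, 0, 0], [0.038, -0.0695, 0, 0, 0, 0], [0.0445, -0.0725, 0, 0, 0, 0], [0.051, -0.0745, 0, 0, 0, 0], [0.058, -0.076, 0, 0, 0, 0], [0.065, -0.077, 0, 0, 0, 0], [0.0715, -0.077, 0, 0, 0, 0], [0.0785, -0.0765, 0, 0, 0, 0], [0.0855, -0.075, 0, 0, 0, 0], [0.0925, -0.073, 0, 0, 0, 0]]
C -0.025499999999999995 -0.015499999999999993 q 6.615
```

drive_tool([
  [-0.0005, -0.007, 0, 0, 0, 0],
  [0, -0.014, 0, 0, 0, 0],
  [0.001, -0.021, 0, 0, 0, 0],
  [0.0025, -0.028, 0, 0, 0, 0],
  [0.005, -0.0345, 0, 0, 0, 0],
  [0.008, -0.0405, 0, 0, 0, 0],
  [0.012, -0.0465, 0, 0, 0, 0],
  [0.016, -0.052, 0, 0, 0, 0],
  [0.021, -0.0575, 0, 0, 0, 0],
  [0.026, -0.062, 0, 0, 0, 0],
  [0.032, -0.066, 0, 0, 0, 0],
  [0.038, -0.0695, 0, 0, 0, 0],
  [0.0445, -0.0725, 0, 0, 0, 0],
  [0.051, -0.0745, 0, 0, 0, 0],
  [0.058, -0.076, 0, 0, 0, 0],
  [0.065, -0.077, 0, 0, 0, 0],
  [0.0715, -0.077, 0, 0, 0, 0],
  [0.0785, -0.0765, 0, 0, 0, 0],
  [0.0855, -0.075, 0, 0, 0, 0],
  [0.0925, -0.073, 0, 0, 0, 0],
])

```text
t: 12.65
tool_pos: [0.4803, -0.2845, 0.1068]
tcp_rot: [[-0.995, 0.101, 0.001], [0.101, 0.995, 0.002], [-0.001, 0.002, -1.0]]
force: [3.5, 1.8, 7.7]
width: 0.027
```

```bash
python3 - <<'E'
from h import *
s=r.state();print(s['force'],s['torque'],s['width'],s['tcp_rot'].T@(s['tool_pos']-[.4567,-.2669,.1068]),s['tcp_rot'].T@s['force'])
plan(6.615+.1*np.arange(1,21),(-.0255,-.0155))
E
```

```text
[3.50133496 1.82352717 7.69089152] [ 0.14179128 -0.68055872 -0.065596  ] 0.026981444251218248 [-2.52811517e-02 -1.51313951e-02  7.03970873e-06] [-3.30563677  2.18686844 -7.68275877]
[[0.0065, 0.0025, 0, 0, 0, 0], [0.0125, 0.0055, 0, 0, 0, 0], [0.0185, 0.0095, 0, 0, 0, 0], [0.024, 0.014, 0, 0, 0, 0], [0.029, 0.019, 0, 0, 0, 0], [0.033, 0.0245, 0, 0, 0, 0], [0.037, 0.03, 0, 0, 0, 0], [0.0405, 0.036, 0, 0, 0, 0], [0.043, 0.0425, 0, 0, 0, 0], [0.045, 0.0495, 0, 0, 0, 0], [0.0465, 0.0565, 0, 0, 0, 0], [0.047, 0.0635, 0, 0, 0, 0], [0.047, 0.0705, 0, 0, 0, 0], [0.046, 0.077, 0, 0, 0, 0], [0.0445, 0.084, 0, 0, 0, 0], [0.0425, 0.0905, 0, 0, 0, 0], [0.0395, 0.097, 0, 0, 0, 0], [0.0365, 0.103, 0, 0, 0, 0], [0.0325, 0.109, 0, 0, 0, 0], [0.0275, 0.1145, 0, 0, 0, 0]]
C 0.0020000000000000018 0.099 q 8.615
```

drive_tool([
  [0.0065, 0.0025, 0, 0, 0, 0],
  [0.0125, 0.0055, 0, 0, 0, 0],
  [0.0185, 0.0095, 0, 0, 0, 0],
  [0.024, 0.014, 0, 0, 0, 0],
  [0.029, 0.019, 0, 0, 0, 0],
  [0.033, 0.0245, 0, 0, 0, 0],
  [0.037, 0.03, 0, 0, 0, 0],
  [0.0405, 0.036, 0, 0, 0, 0],
  [0.043, 0.0425, 0, 0, 0, 0],
  [0.045, 0.0495, 0, 0, 0, 0],
  [0.0465, 0.0565, 0, 0, 0, 0],
  [0.047, 0.0635, 0, 0, 0, 0],
  [0.047, 0.0705, 0, 0, 0, 0],
  [0.046, 0.077, 0, 0, 0, 0],
  [0.0445, 0.084, 0, 0, 0, 0],
  [0.0425, 0.0905, 0, 0, 0, 0],
  [0.0395, 0.097, 0, 0, 0, 0],
  [0.0365, 0.103, 0, 0, 0, 0],
  [0.0325, 0.109, 0, 0, 0, 0],
  [0.0275, 0.1145, 0, 0, 0, 0],
])

```text
t: 15.15
tool_pos: [0.4612, -0.1697, 0.1067]
tcp_rot: [[-0.995, 0.099, -0.006], [0.099, 0.995, -0.001], [0.006, -0.001, -1.0]]
force: [-9.6, -11.2, 14.4]
width: 0.0266
```

```bash
python3 - <<'E'
from h import *
s=r.state();print(s['force'],s['torque'],s['width'],s['tcp_rot'].T@(s['tool_pos']-[.4567,-.2669,.1068]),s['tcp_rot'].T@s['force'])
plan(8.615+.1*np.arange(1,21),(.002,.099))
E
```

```text
[ -9.63107734 -11.15795513  14.36180661] [-1.62090066  1.27701401  0.02398113] 0.026558244761897856 [5.16709460e-03 9.71610078e-02 7.20090836e-06] [  8.56214854 -12.07426242 -14.29758378]
[[-0.005, 0.0045, 0, 0, 0, 0], [-0.0105, 0.009, 0, 0, 0, 0], [-0.0165, 0.0125, 0, 0, 0, 0], [-0.0225, 0.0155, 0, 0, 0, 0], [-0.029, 0.018, 0, 0, 0, 0], [-0.036, 0.02, 0, 0, 0, 0], [-0.043, 0.021, 0, 0, 0, 0], [-0.05, 0.0215, 0, 0, 0, 0], [-0.057, 0.021, 0, 0, 0, 0], [-0.0635, 0.02, 0, 0, 0, 0], [-0.0705, 0.0185, 0, 0, 0, 0], [-0.077, 0.016, 0, 0, 0, 0], [-0.0835, 0.0135, 0, 0, 0, 0], [-0.0895, 0.0095, 0, 0, 0, 0], [-0.095, 0.0055, 0, 0, 0, 0], [-0.1, 0.001, 0, 0, 0, 0], [-0.105, -0.0045, 0, 0, 0, 0], [-0.109, -0.01, 0, 0, 0, 0], [-0.1125, -0.016, 0, 0, 0, 0], [-0.1155, -0.0225, 0, 0, 0, 0]]
C -0.1135 0.07650000000000001 q 10.615
```

drive_tool([
  [-0.005, 0.0045, 0, 0, 0, 0],
  [-0.0105, 0.009, 0, 0, 0, 0],
  [-0.0165, 0.0125, 0, 0, 0, 0],
  [-0.0225, 0.0155, 0, 0, 0, 0],
  [-0.029, 0.018, 0, 0, 0, 0],
  [-0.036, 0.02, 0, 0, 0, 0],
  [-0.043, 0.021, 0, 0, 0, 0],
  [-0.05, 0.0215, 0, 0, 0, 0],
  [-0.057, 0.021, 0, 0, 0, 0],
  [-0.0635, 0.02, 0, 0, 0, 0],
  [-0.0705, 0.0185, 0, 0, 0, 0],
  [-0.077, 0.016, 0, 0, 0, 0],
  [-0.0835, 0.0135, 0, 0, 0, 0],
  [-0.0895, 0.0095, 0, 0, 0, 0],
  [-0.095, 0.0055, 0, 0, 0, 0],
  [-0.1, 0.001, 0, 0, 0, 0],
  [-0.105, -0.0045, 0, 0, 0, 0],
  [-0.109, -0.01, 0, 0, 0, 0],
  [-0.1125, -0.016, 0, 0, 0, 0],
  [-0.1155, -0.0225, 0, 0, 0, 0],
])

```text
t: 17.65
tool_pos: [0.5771, -0.203, 0.1068]
tcp_rot: [[-0.995, 0.101, 0.0], [0.101, 0.995, 0.001], [-0.0, 0.001, -1.0]]
force: [2.6, -1.7, 7.7]
width: 0.0265
```

```bash
python3 - <<'E'
from h import *
s=r.state();print(s['force'],s['torque'],s['width'],s['tcp_rot'].T@(s['tool_pos']-[.4567,-.2669,.1068]),s['tcp_rot'].T@s['force'])
plan(np.r_[10.615+.1*np.arange(1,18),12.39,12.46,12.51],(-.1135,.0765))
a=np.hstack([cv2.resize(eyes.camera(n)[v:v+200,u:u+200,::-1],None,fx=2,fy=2,interpolation=2) for n,u,v in(("top",160,180),("side",200,160))])
cv2.imwrite("pics/c8.png",a)
E
```

```text
[ 2.58479965 -1.68091385  7.67442355] [-0.34238782 -0.30245205 -0.00408818] 0.02651588017141548 [-1.13326171e-01  7.56406658e-02  1.05013315e-04] [-2.74153286 -1.4045344  -7.67559236]
[[-0.002, -0.0065, 0, 0, 0, 0], [-0.004, -0.0135, 0, 0, 0, 0], [-0.005, -0.0205, 0, 0, 0, 0], [-0.005, -0.0275, 0, 0, 0, 0], [-0.0045, -0.0345, 0, 0, 0, 0], [-0.0035, -0.041, 0, 0, 0, 0], [-0.0015, -0.048, 0, 0, 0, 0], [0.001, -0.0545, 0, 0, 0, 0], [0.0045, -0.0605, 0, 0, 0, 0], [0.008, -0.0665, 0, 0, 0, 0], [0.0125, -0.072, 0, 0, 0, 0], [0.017, -0.077, 0, 0, 0, 0], [0.0225, -0.0815, 0, 0, 0, 0], [0.0285, -0.0855, 0, 0, 0, 0], [0.0345, -0.089, 0, 0, 0, 0], [0.041, -0.0915, 0, 0, 0, 0], [0.0475, -0.094, 0, 0, 0, 0], [0.0525, -0.095, 0, 0, 0, 0], [0.0575, -0.0955, 0, 0, 0, 0], [0.061, -0.096, 0, 0, 0, 0]]
C -0.052500000000000005 -0.019500000000000003 q 12.51
```

View pics/c8.png

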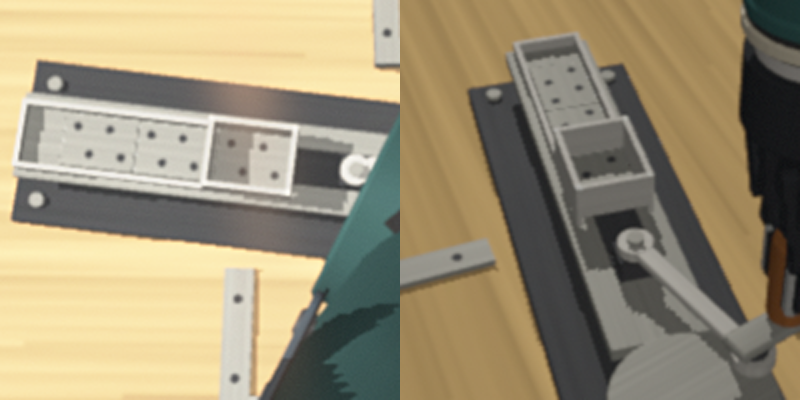

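Two plates lie on the outfeed and the third is still in the magazine. Next I park the crank.

drive_tool([
  [-0.002, -0.0065, 0, 0, 0, 0],
  [-0.004, -0.0135, 0, 0, 0, 0],
  [-0.005, -0.0205, 0, 0, 0, 0],
  [-0.005, -0.0275, 0, 0, 0, 0],
  [-0.0045, -0.0345, 0, 0, 0, 0],
  [-0.0035, -0.041, 0, 0, 0, 0],
  [-0.0015, -0.048, 0, 0, 0, 0],
  [0.001, -0.0545, 0, 0, 0, 0],
  [0.0045, -0.0605, 0, 0, 0, 0],
  [0.008, -0.0665, 0, 0, 0, 0],
  [0.0125, -0.072, 0, 0, 0, 0],
  [0.017, -0.077, 0, 0, 0, 0],
  [0.0225, -0.0815, 0, 0, 0, 0],
  [0.0285, -0.0855, 0, 0, 0, 0],
  [0.0345, -0.089, 0, 0, 0, 0],
  [0.041, -0.0915, 0, 0, 0, 0],
  [0.0475, -0.094, 0, 0, 0, 0],
  [0.0525, -0.095, 0, 0, 0, 0],
  [0.0575, -0.0955, 0, 0, 0, 0],
  [0.061, -0.096, 0, 0, 0, 0],
])

```text
t: 20.25
tool_pos: [0.5064, -0.2907, 0.1067]
tcp_rot: [[-0.995, 0.101, 0.0], [0.101, 0.995, 0.003], [0.0, 0.003, -1.0]]
force: [3.5, 3.0, 9.5]
width: 0.0265
```

```bash
python3 - <<'E'
from h import *
from scipy.optimize import least_squares
s=r.state();p=s['tool_pos'];print(p,s['force'],s['qvel'].round(3))
P=np.array([[.4567,-.2669],[.4394,-.223],[.4658,-.1656],[.5411,-.1584],[.5793,-.2217],[.4803,-.2845],[.4612,-.1697],[.5771,-.203],p[:2]])
f=least_squares(lambda v:np.hypot(P[:,0]-v[0],P[:,1]-v[1])-v[2],[.509,-.222,.07]);print(f.x,f.fun*1000)
a=1.4704
d=p[:2]-f.x[:2];fx=d@[np.sin(a),-np.cos(a)];fy=d@[np.cos(a),np.sin(a)];print("q-4pi",np.arctan2(-fx,-fy))
E
```

```text
[ 0.50637098 -0.29071221  0.10674382] [3.52904169 3.04761267 9.50939828] [-0.03  -0.027  0.053  0.005 -0.023 -0.029]
[ 0.50928239 -0.22068545  0.07004597] [-0.04101733 -0.12525508  0.13326608 -0.10430076 -0.02101189  0.04166598
  0.03564344  0.03971305  0.04129679]
q-4pi -0.05884453811498744
```

drive_tool([
  [0.002, 0, 0, 0, 0, 0],
  [0.0035, 0, 0, 0, 0, 0],
  [0.004, 0, 0, 0, 0, 0],
  [0.004, 0, 0, 0, 0, 0],
  [0.004, 0, 0, 0, 0, 0],
  [0.004, 0, 0, 0, 0, 0],
])

```text
t: 21.0
tool_pos: [0.5025, -0.2904, 0.1068]
tcp_rot: [[-0.995, 0.101, 0.0], [0.101, 0.995, 0.003], [0.0, 0.003, -1.0]]
force: [3.3, 2.1, 9.1]
width: 0.0273
```

drive_tool([
  [0, 0, 0, 0, 0, 0],
  [0, 0, 0, 0, 0, 0],
  [0, 0, 0, 0, 0, 0],
  [0, 0, 0, 0, 0, 0],
  [0, 0, 0, 0, 0, 0],
  [0, 0, 0, 0, 0, 0],
], grip=1.0)

```text
t: 21.75
tool_pos: [0.5026, -0.2911, 0.1063]
tcp_rot: [[-0.995, 0.101, 0.0], [0.101, 0.995, 0.002], [-0.0, 0.002, -1.0]]
force: [-0.7, -0.2, 0.0]
width: 0.0856
```

```bash
python3 - <<'E'
from h import *
s=r.state();print(s['tool_pos'],s['force'],s['width'])
a=np.hstack([cv2.resize(eyes.camera(n)[v:v+200,u:u+200,::-1],None,fx=2,fy=2,interpolation=2) for n,u,v in(("top",360,180),("side",220,230))])
cv2.imwrite("pics/c9.png",a)
E
```

```text
[ 0.50261314 -0.291143    0.10630828] [-0.65603694 -0.15765587  0.00798446] 0.0855519696346525
```

View pics/c9.png

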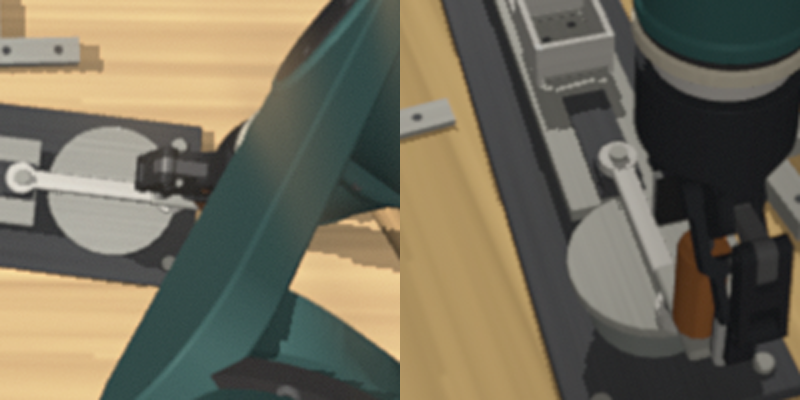

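The gripper is open and free of the knob, with zero force. I'm retreating straight up.

drive_tool([
  [0, 0, -0.01, 0, 0, 0],
  [0, 0, -0.025, 0, 0, 0],
  [0, 0, -0.045, 0, 0, 0],
  [0, 0, -0.07, 0, 0, 0],
  [0, 0, -0.1, 0, 0, 0],
  [0, 0, -0.125, 0, 0, 0],
  [0.03, 0, -0.13, 0, 0, 0],
  [0.06, 0, -0.13, 0, 0, 0],
  [0.08, -0.02, -0.13, 0, 0, 0],
  [0.09, -0.05, -0.13, 0, 0, 0],
  [0.09, -0.08, -0.13, 0, 0, 0],
  [0.09, -0.11, -0.13, 0, 0, 0],
  [0.09, -0.14, -0.13, 0, 0, 0],
  [0.09, -0.14, -0.13, 0, 0, 0],
  [0.09, -0.14, -0.13, 0, 0, 0],
])

```text
t: 23.72
tool_pos: [0.3989, -0.421, 0.2366]
tcp_rot: [[-0.995, 0.101, 0.001], [0.101, 0.995, 0.002], [-0.0, 0.002, -1.0]]
force: [-0.4, 0.3, -0.4]
width: 0.0852
```

```bash
python3 - <<'E'
from h import *
s=r.state();print(s['t'],s['tool_pos'],s['force'],s['joint_pos'])
T=eyes.camera("top")[:,:,::-1];cv2.imwrite("pics/t9.png",T)
S=eyes.camera("side")[:,:,::-1]
a=np.hstack([cv2.resize(T[180:340,150:480],None,fx=1.5,fy=1.5),np.zeros((240,5,3),np.uint8)])
b=cv2.resize(S[160:460,200:440],None,fx=1,fy=1)
h=max(a.shape[0],b.shape[0]);o=np.zeros((h,a.shape[1]+b.shape[1],3),np.uint8);o[:240,:a.shape[1]]=a;o[:b.shape[0],a.shape[1]:]=b
cv2.imwrite("pics/c10.png",o)
E
```

```text
23.725 [ 0.3989237  -0.42099391  0.23660912] [-0.39966221  0.31540398 -0.39428267] [-9.32517351e-01  3.26016737e-01  1.54681762e+00  1.82710484e-03
  1.27015518e+00 -2.40281748e+00]
```

View pics/c10.png

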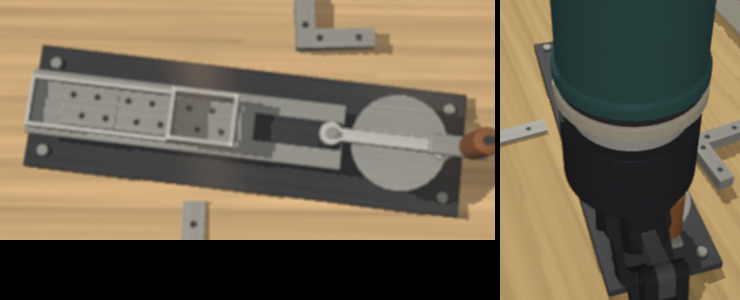

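```bash
python3 - <<'E'
from h import *
T=cv2.imread("pics/t9.png");cv2.imwrite("pics/z9.png",np.hstack([cv2.resize(T[240:310,410:500],None,fx=4,fy=4,interpolation=2),cv2.resize(T[210:290,160:260],None,fx=3.5,fy=3.5,interpolation=2)]))if 0 else cv2.imwrite("pics/z9.png",cv2.resize(T[240:310,410:500],None,fx=6,fy=6,interpolation=2))
k=atz("top",(474.7,274),.15)
a=1.4704;d=k[:2]-[.5093,-.2207];fx=d@[np.sin(a),-np.cos(a)];fy=d@[np.cos(a),np.sin(a)];print(k,fx,fy,np.arctan2(-fx,-fy))
for c in [(150+96/1.5,180+107/1.5),(150+142/1.5,180+112/1.5)]: # plate centres approx
    for z in(.051,):
        k=atz("top",c,z);d=k[:2]-[.5093,-.2207];print("plate",d@[np.sin(a),-np.cos(a)],d@[np.cos(a),np.sin(a)])
E
```

```text
[ 0.50182797 -0.29132668  0.15      ] -0.0003556545209418041 -0.07101994451906385 0.0050077700051578645
plate 0.0004969751105022963 0.3287471592726111
plate 0.0009240415867435284 0.27845317808352044
```

View pics/z9.png

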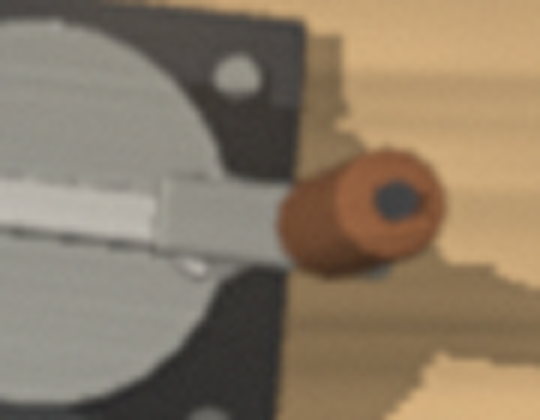

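The knob top is at about (475,274) px, which puts it on the feeder's −y line (q error about 0.005 rad). The plates are at y ≈ 278 and 330 mm. Everything checks out, so I'm handing in.

```bash
python3 -c "
from bench import r
print(r.hand_in())"
```

```text
the job is handed in; nothing more can be done
None
```

I turned the feeder crank clockwise through the heavy point twice, counting out two plates. I then parked it at the end of the second turn, let go and moved the arm clear. The job is handed in; it took about 24 s of the 70 s allowed and the hand-in gives no verdict.

- **Pace:** I held about 0.8 rad/s, roughly an eighth of a turn per second, easing off only at the start and end. The knob stayed firmly in the grip while the spring drove it on.
- **Forces:** At the readings between moves, the highest total force was about 21 N, near the heavy point.
- **Crank:** A circle fitted to the measured grip positions has a radius of 70.05 mm, against the 70 mm given. After I let go, the top picture put the knob within about 0.01 rad of parked, pointing away from the magazine. The side camera could not confirm this because the arm blocked its view.
- **Plates:** The last picture shows plate 2 at about y = 278 mm, as expected. Plate 1 is at about 330 mm against the stated 338 mm. That is a rough pixel reading and I did not refine it. The third plate is still in the magazine, and I did not touch the other two.
- **Grip width:** It read 26.5 mm on the 28 mm knob. The close-up showed the knob centred in the pads to about 1.5 mm, so I carried on.

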